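Refit the hob's control knob and hold it pressed in

TASK

The control knob has come off the compact hob. Pick it up, turn it so that its white mark lines up with the white tick on the hob, slide it fully onto the D-shaped shaft, then press it in against the spring, as one does to start the hob. Finish still gripping the knob and holding it pressed in, and leave the things standing around where they are.

Things in the scene. Friction and masses are not known exactly. Their poses are not given: they have to be found in the camera images.
- knob_center (a point): Centre (half-way up) of the loose grey knob, which stands upright on the worktop: a straight bar 56 mm long (its x), 26 mm wide (its y, the sides to grip), 38 mm tall (its z, up), with an aluminium skirt 50 mm across round its lowest 5 mm. A white mark on the top and on the end face shows its +x end. About 60 g.
- knob_socket (a point): Mouth of the knob's D-shaped socket: on the knob's axis in its underside, 19 mm below knob_center, same axes. The socket is 18 mm across and 20 mm deep, open below; its flat wall is 5 mm from the axis on the +x (white mark) side.
- stem_tip (a point): Centre of the top end of the upright steel D-shaft on the hob's top, at its left. 16 mm across, 28 mm tall above the hob. Its flat, 4 mm from the axis, faces its +x, where a white tick lies on the hob; z is up. The last 5 mm taper inward by 2.5 mm, flat included. It cannot turn; it sinks when pressed. With the knob fully on, knob_center is 1 mm below stem_tip.
- stem (a joint): How far the shaft is pressed down, 0 to 0.006 m (stop). It springs back: about 3.5 N at first movement, 7.7 N at the stop, where the knob's underside is still 2 mm clear of the hob.
- hob: Black-topped aluminium hob, fixed, 200 mm (its x) by 300 mm (its y), flat top 50 mm above the worktop; origin at the centre of its underside. The shaft's axis is at (0, 105) mm in its frame, and the shaft's x is the hob's x.
- salt: Bystander: glass salt shaker with a grey cap, 44 mm across, 90 mm tall; origin at the centre of its underside.
- olives: Bystander: jar of olives with a yellow lid, 68 mm across, 112 mm tall; origin under its centre.
- jigger: Bystander: brass-coloured jigger, 44 mm across, 78 mm tall; origin under its centre.
- glass: Bystander: clear tumbler, 81 mm across, 93 mm tall; origin under its centre.
- bitters: Bystander: small brown bottle with a yellow cap, 48 mm across, 136 mm tall; origin under its centre.
Not all that is in view belongs to the job. What is shaped like the part that bears knob_center but green or turquoise is not meant.

How it is judged:
By the outcome, as a careful person would: the job done as asked, in the order asked, and still so for the second after the job is handed in, while the arm keeps its last pose, push and grip.
It also fails if it takes over 35 s, if anything falls off the work surface, if the arm or the gripper's body presses on something with over 40 N, if the wrist force passes 120 N, or if a joint passes its speed limit or range.

ROBOT

A 7-joint arm with a two-finger parallel gripper is mounted at the origin on a cart in front of the work surface, level with it; the furniture and walls round the work are solid. World frame = base frame: x ahead of the robot, y to its left, z up, the work surface at z = 0. Lengths are in mm, angles in rad, forces in N, time in s.
With the tool pointing down it reaches from about 400 to 900 mm from the base axis. Payload 5.6 kg.
Tool frame: the origin (TCP) lies at the very end of the fingers, on their centre line; the grasp point (between the pads) lies 19 mm behind it; z points along the fingers, y is the direction in which the jaws open and shut (so a half turn about z gives the same grasp; the last joint's range is limited). The gripper opens to 92 mm and grips with 3 to 60 N. Pads are 20 mm wide; open, the fingers measure 128 mm over their backs; the gripper's body (75 mm by 189 mm) begins 69 mm behind the grasp point.
Start: joints at [1.14, 0.468, -0.012, 1.603, 0.006, 1.071, -0.056], TCP at [245.759, -601.757, 214.592] pointing down, gripper open.
Joint ranges: [-2.53, 2.53], [-0.31, 2.02], [-1.57, 1.55], [0.28, 2.44], [-1.29, 4.43], [0.15, 1.84], [-2.92, 2.92]. Speed limits (rad/s): [2.57, 2.57, 3.14, 3.14, 3.14, 3.14, 3.14].

INTERFACE

Orientations are given as a unit quaternion [w, x, y, z].
In Python, from station import sensors, get_image, camera_model, job gives the robot as it stands.
- The arm moves only by the tool carry_out, never from a script. Its argument "motion" is a list of rows, each an object with "travel": the shift along the tool's x, y, z in units of 0.2 m (1.0 is 0.2 m), a list of three; "turn": the turn, a rotation vector about the tool's x, y, z in units of 180 degrees (1.0 is 180 degrees), a list of three; "gripper": the opening, from -1 (shut) to 1 (fully open). In form: [{"travel": [tx, ty, tz], "turn": [ax, ay, az], "gripper": gripper}, ...]. A call has 1 to 12 rows; each row is the pose to reach, as a shift and turn from the pose commanded when the call began, along the tool's axes at that moment, turning the shorter way round; what a row does not reach only later rows make up. A row lasts 1/10 s, in which the tool goes at most 50 mm and 8.59 degrees, less where a joint would pass 70% of its speed; a pose out of reach is approached as far as the arm can. A call with a number of a shift or a turn outside -1 to 1 is refused whole. A call with a gripper value outside its range is refused whole. The fingers move at their own pace and stop on an object; "force" is the grip in N (left out, the last holds). Time passes only in rows, so rows that repeat a pose let the fingers close. It gives the time, the measured TCP pose, the force and the opening at its end, in the units of the state.
- sensors.get_obs(): the state, without advancing time (a new reading comes with each control period).
- get_image(name): name is "side" or "top"; returns the picture (480x640x3 uint8, red, green, blue); there is no depth.
- camera_model(name): a dict with "fx", "fy", "cx", "cy" (pixels), "pose" (4x4, takes a point from camera to world coordinates). Camera axes: x right, y up, looking along -z (the intrinsics and any distortion apply to the point x, -y, -z); pixel columns grow to the right and rows downward; lengths in mm; the calibration is good to about 2 mm. A picture is of the moment at which its call begins. camera_model takes no time and is no camera call.
- job.close_job(): hands the job in, once; it reports no verdict.
The state is a dict: "clock": time; "joint_positions": joint angles; "joint_velocities": joint speeds; "effort": joint torques, N m; "ee_pos": TCP position; "ee_rot": TCP orientation; "force": force on the tool from outside, world axes, zero at the start; "ft_torque": the same for the moment, N m; "gripper_width": opening from 0.0 (shut) to 1.0 (fully open).
Only numpy, scipy, OpenCV 4.12 (cv2) and the standard library are available. Lean on these libraries where they do the work, as an engineer would, in place of code of your own. Each camera call takes 0.05 s, during which the arm holds its last target.

## Working session

There is one attempt and no reset: what is moved stays moved. The work goes in short steps, Python scripts to look and compute and a tool call to move; the robot and the scene stay as the last step left them, time stands still between calls to the robot, and variables do not carry over. Pictures are saved under pics/ and viewed, and the job is handed in when it is done.

Besides the shell and the picture viewer there is one more tool, called after "Emit:" by a JSON object that holds its "op" and its "data". carry_out: Moves the arm, as the interface text tells. Shifts and turns lie within -1 to 1; 1 stands for 0.2 m of shift or 180 degrees of turn. Its arguments: {"type":"object","properties":{"motion":{"type":"array"},"force":{"type":"number"}},"required":["motion"]}

```bash
ls; mkdir -p pics
python3 - <<'E'
from station import sensors,get_image,camera_model
import cv2,json
for n in("top","side"):
    im=get_image(n); cv2.imwrite(f"pics/{n}0.png",im[:,:,::-1]); print(n,camera_model(n))
o=sensors.get_obs()
for k in o: print(k,o[k])
E
```

```text
pics
top {'fx': 447.2572716128666, 'fy': 447.2572716128666, 'cx': 323.0292250545191, 'cy': 240.09453937149968, 'pose': array([[-2.95894778e-02,  9.92747356e-01, -1.16521032e-01,
         4.04119491e+02],
       [-9.99513893e-01, -3.05316159e-02, -6.30861848e-03,
        -1.76287981e+01],
       [-9.82043971e-03,  1.16277722e-01,  9.93168188e-01,
         1.32728479e+03],
       [ 0.00000000e+00,  0.00000000e+00,  0.00000000e+00,
         1.00000000e+00]])}
side {'fx': 613.951588323595, 'fy': 613.951588323595, 'cx': 319.74418710399766, 'cy': 238.948816103783, 'pose': array([[ 9.99534996e-01, -7.46497239e-03,  2.95646112e-02,
         6.33122125e+02],
       [ 2.74346727e-02,  6.43348910e-01, -7.65081380e-01,
        -1.38693534e+03],
       [-1.33090490e-02,  7.65536710e-01,  6.43254549e-01,
         1.23932908e+03],
       [ 0.00000000e+00,  0.00000000e+00,  0.00000000e+00,
         1.00000000e+00]])}
clock 0.1
joint_positions [ 1.1400044   0.46828743 -0.01164866  1.60348567  0.0060191   1.0713889
 -0.056289  ]
joint_velocities [-0.00037199 -0.00140229  0.00079476 -0.00324128  0.00099768  0.00079941
  0.00160791]
effort [ 1.24997990e-03 -5.21643519e+01 -1.23205280e-02 -2.44365585e+01
 -5.66633488e-02  1.41092812e-02  4.40655504e-05]
ee_pos [ 245.56540232 -601.28922234  213.75569716]
ee_rot [-7.40629766e-04  9.81261057e-01  1.92681473e-01 -2.00559308e-04]
force [0.18988501 0.97211984 0.60768858]
ft_torque [-0.0137315   0.00822561 -0.02172149]
gripper_width 1.0012086167514929
```

View pics/top0.png

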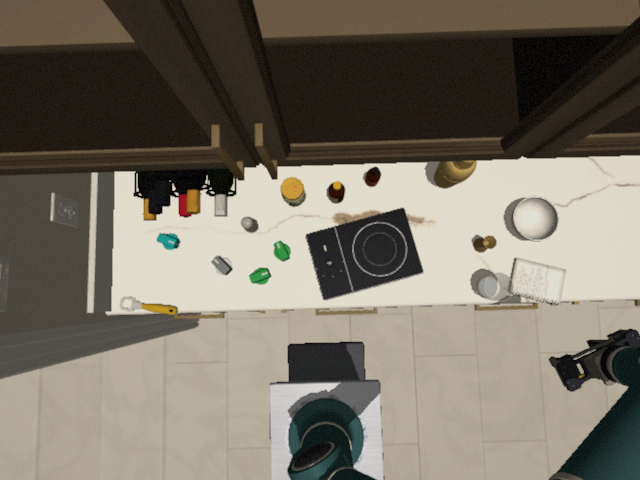

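View pics/side0.png

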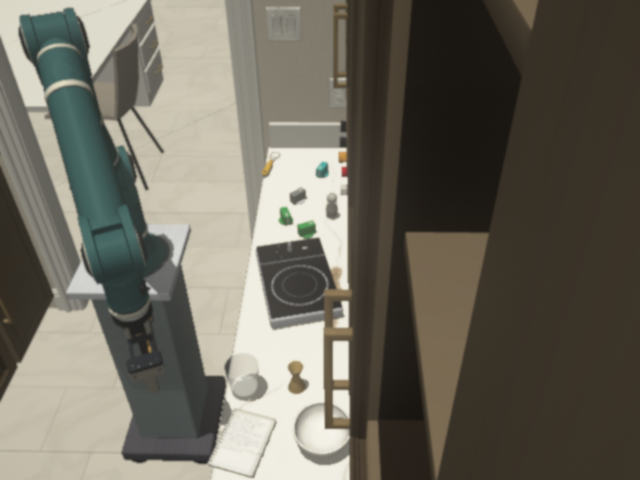

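Run:
```python
import cv2
t=cv2.imread("pics/top0.png"); s=cv2.imread("pics/side0.png")
cv2.imwrite("pics/t_knob.png",cv2.resize(t[235:295,190:270],None,fx=10,fy=10,interpolation=cv2.INTER_CUBIC))
cv2.imwrite("pics/t_hob.png",cv2.resize(t[200:305,295:435],None,fx=5.7,fy=5.7,interpolation=cv2.INTER_CUBIC))
cv2.imwrite("pics/s_knob.png",cv2.resize(s[170:230,270:350],None,fx=10,fy=10,interpolation=cv2.INTER_CUBIC))
cv2.imwrite("pics/s_hob.png",cv2.resize(s[230:335,245:355],None,fx=5.7,fy=5.7,interpolation=cv2.INTER_CUBIC))
```

```text
(no output)
```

View pics/t_knob.png

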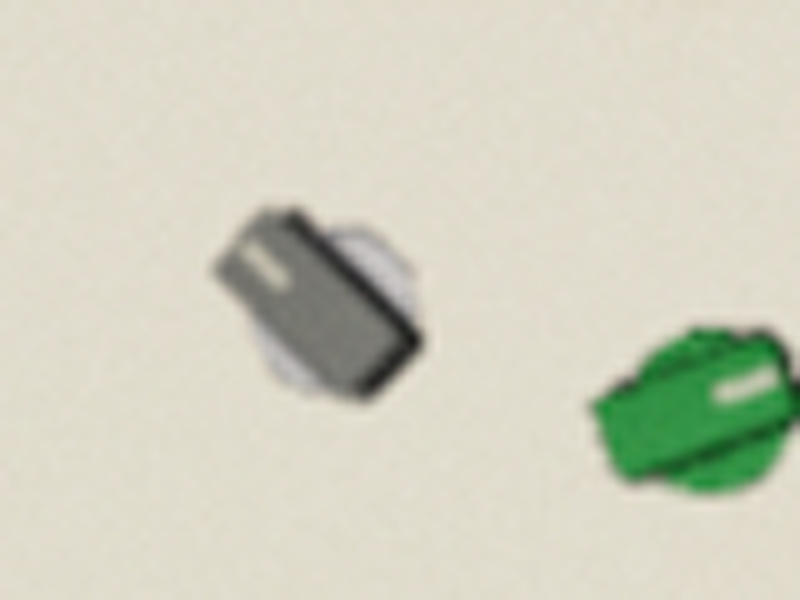

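View pics/t_hob.png

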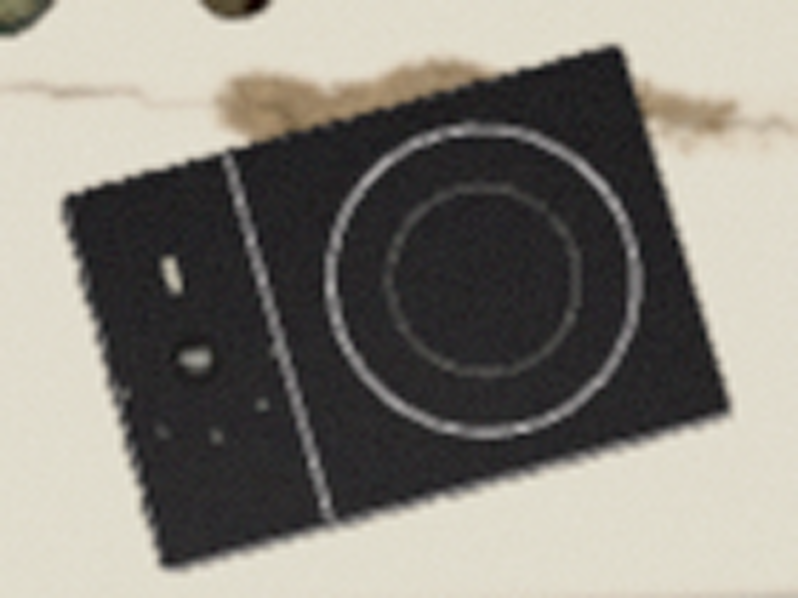

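View pics/s_knob.png

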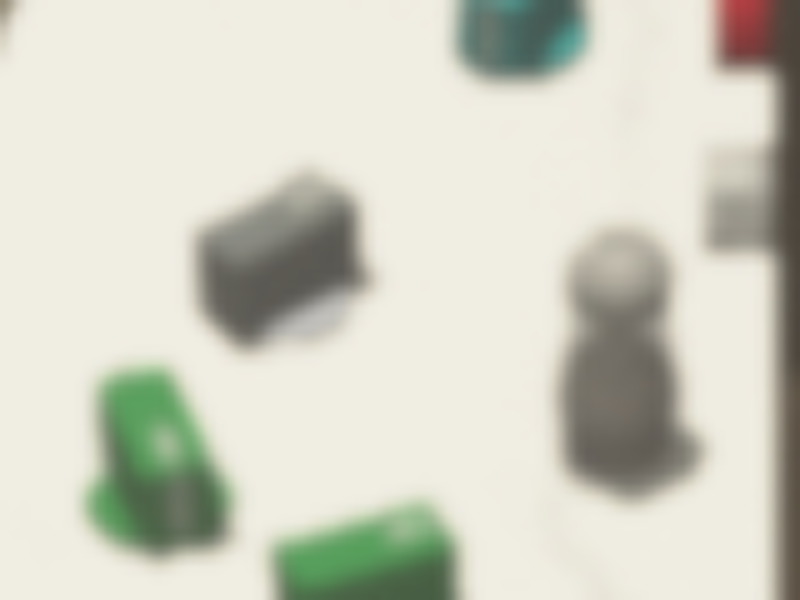

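View pics/s_hob.png

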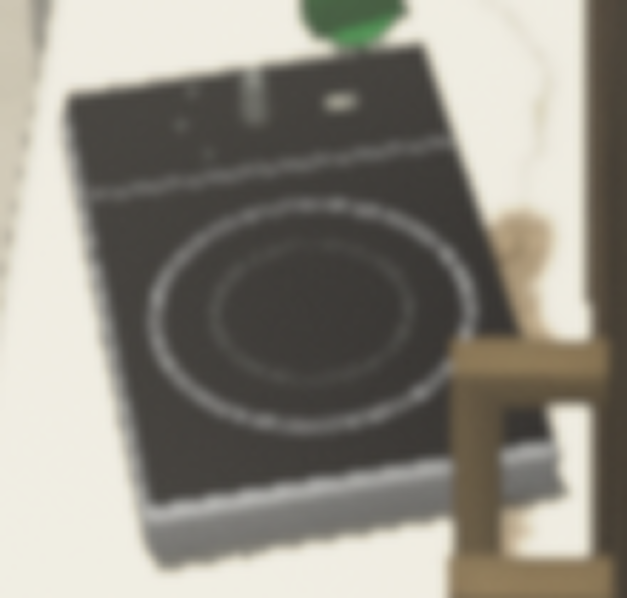

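```bash
cat > h.py <<'E'
import numpy as np, cv2
from scipy.optimize import least_squares
from station import camera_model
CM={n:camera_model(n) for n in("top","side")}
def proj(n,P):
    c=CM[n]; T=np.linalg.inv(c["pose"]); P=np.atleast_2d(P)@T[:3,:3].T+T[:3,3]
    return np.c_[c["cx"]+c["fx"]*P[:,0]/-P[:,2], c["cy"]+c["fy"]*-P[:,1]/-P[:,2]]
def crop2px(p,s,off): return (np.atleast_2d(p).astype(float)+.5)/s-.5+np.array(off)
def place(q,L):
    c,s=np.cos(q[2]),np.sin(q[2]); L=np.atleast_2d(L).astype(float)
    return np.c_[q[0]+c*L[:,0]-s*L[:,1], q[1]+s*L[:,0]+c*L[:,1], L[:,2]]
def fit(obs,q0):
    f=lambda q: np.concatenate([(proj(n,place(q,L))-px).ravel() for n,L,px in obs])
    r=least_squares(f,q0,loss="soft_l1"); return r.x,f(r.x)
E
python3 - <<'E'
from h import *
ht=("top",np.array([[100,150,50],[100,-150,50],[-100,-150,50],[-100,150,50],[0,105,78]]),crop2px([(65,198),(620,45),(730,410),(165,567),(195,358)],5.7,(295,200)))
hs=("side",np.array([[-100,150,50],[100,150,50],[-100,-150,50],[0,105,78]]),crop2px([(68,97),(422,45),(150,508),(254,72)],5.7,(245,230)))
for o in([ht],[hs],[ht,hs]):
    q,r=fit(o,[600,-80,.2]); print("hob",q.round(3),np.degrees(q[2]).round(2)); print(r.reshape(-1,2).round(2).tolist())
    print("stem",place(q,[0,105,78]).round(1))
# knob: mark end is +x ; yaw guess: mark toward up-left in image => +x,+y world
kt=("top",np.array([[28,13,38],[28,-13,38],[-28,-13,38],[-28,13,38]]),crop2px([(213,268),(285,208),(408,340),(345,395)],10,(190,235)))
ks=("side",np.array([[28,-13,38],[-28,-13,38],[-28,-13,0],[-28,13,38],[28,13,38]]),crop2px([(355,200),(240,258),(250,345),(200,235),(305,172)],10,(270,170)))
for o in([kt],[ks],[kt,ks]):
    q,r=fit(o,[570,250,.8]); print("knob",q.round(3),np.degrees(q[2]).round(2)); print(r.reshape(-1,2).round(2).tolist())
E
```

```text
hob [ 513.632 -125.571   25.38 ] 1454.17
[[-1.85, -0.52], [0.51, -1.88], [1.88, 0.6], [-0.42, 2.13], [-0.07, -0.17]]
stem [[487.9 -23.8  78. ]]
hob [ 518.522 -128.077   37.955] 2174.65
[[-2.47, -0.38], [0.88, -1.66], [-0.04, 0.26], [0.34, 1.1]]
stem [[492.  -26.5  78. ]]
hob [ 515.882 -126.267   37.949] 2174.31
[[-1.67, -1.15], [0.59, -2.74], [2.12, -0.34], [-0.08, 1.42], [0.17, -0.89], [-3.01, -0.96], [0.36, -1.97], [-1.37, -0.37], [-0.31, 0.65]]
stem [[489.9 -24.5  78. ]]
knob [492.475 288.035   0.748] 42.88
[[0.08, -0.24], [-0.56, -0.53], [0.34, 0.03], [0.08, 0.87]]
knob [494.911 291.871 -49.43 ] -2832.16
[[0.65, -0.72], [0.28, 0.68], [-0.26, 1.15], [-1.16, -0.13], [0.2, -0.94]]
knob [493.768 288.981 -24.346] -1394.91
[[-0.39, -0.29], [-1.27, -0.82], [0.16, -0.79], [0.14, 0.29], [0.41, 0.01], [-0.53, 1.11], [-1.06, 1.57], [-1.7, 0.13], [0.23, -0.36]]
```

Run:
```python
from h import *
T=crop2px([(65,198),(620,45),(730,410),(168,565),(193,357)],5.7,(295,200))
S=crop2px([(68,97),(422,45),(150,505),(254,72)],5.7,(245,230))
for a in (0,3,5):
  ht=("top",np.array([[100-a,150-a,50],[100-a,-150+a,50],[-100+a,-150+a,50],[-100+a,150-a,50]]),T[:4])
  hs=("side",np.array([[-100+a,150-a,50],[100-a,150-a,50],[-100+a,-150+a,50]]),S[:3])
  for o in([ht],[hs],[ht,hs]):
    q,r=fit(o,[510,-120,.25]); q[2]%=2*np.pi; print(a,"hob",q.round(3),np.degrees(q[2]).round(2),abs(r).max().round(2),"stem",place(q,[0,105,78]).round(1))
# direct stem tip: back-project at z=78 per view and tick at z=50
def bp(n,px,z):
    c=CM[n]; d=c["pose"][:3,:3]@np.array([(px[0]-c["cx"])/c["fx"],-(px[1]-c["cy"])/c["fy"],-1]); o=c["pose"][:3,3]; return o+d*(z-o[2])/d[2]
print(bp("top",T[4],78),bp("side",S[3],78))
tt=bp("top",crop2px((172,273),5.7,(295,200))[0],50);ts=bp("side",crop2px((341,101),5.7,(245,230))[0],50);print("tick",tt,ts)
for n,t,s in(("top",tt,bp("top",T[4],78)),("side",ts,bp("side",S[3],78))): print(n,np.degrees(np.arctan2(*(t-s)[1::-1])))
```

```text
0 hob [ 5.13976e+02 -1.26101e+02  2.48000e-01] 14.23 2.39 stem [[488.2 -24.3  78. ]]
0 hob [ 5.20249e+02 -1.29592e+02  2.46000e-01] 14.1 1.97 stem [[494.7 -27.8  78. ]]
0 hob [ 5.16471e+02 -1.27062e+02  2.49000e-01] 14.26 2.92 stem [[490.6 -25.3  78. ]]
3 hob [ 5.14042e+02 -1.25888e+02  2.40000e-01] 13.78 0.73 stem [[489.  -23.9  78. ]]
3 hob [ 5.18496e+02 -1.29980e+02  2.42000e-01] 13.87 0.85 stem [[493.3 -28.   78. ]]
3 hob [ 5.15722e+02 -1.26878e+02  2.42000e-01] 13.87 1.61 stem [[490.6 -24.9  78. ]]
5 hob [ 5.13992e+02 -1.25905e+02  2.40000e-01] 13.75 0.54 stem [[489.  -23.9  78. ]]
5 hob [ 5.17499e+02 -1.30212e+02  2.39000e-01] 13.68 0.61 stem [[492.7 -28.2  78. ]]
5 hob [ 5.15406e+02 -1.26759e+02  2.40000e-01] 13.74 1.58 stem [[490.5 -24.8  78. ]]
[487.96924921 -22.9925338   78.        ] [490.64792273 -21.56421745  78.        ]
tick [532.48351811 -13.85773404  50.        ] [534.05044016 -11.39347778  50.        ]
top 11.596705507985527
side 13.188451660638062
```

Run:
```python
from h import *
th=np.linspace(0,2*np.pi,48,endpoint=False)
def knobpts():
    b=[(x,y,z) for x in(-28,28) for y in(-13,13) for z in(5,38)]
    k=[(25*np.cos(t),25*np.sin(t),z) for t in th for z in(0,5)]
    return np.array(b),np.array(k)
B,K=knobpts()
S=10
def sil(n,q,off,shape):
    m=np.zeros((shape[0]*S,shape[1]*S),np.uint8)
    for L in(B,K):
        p=(proj(n,place(q,L))-off+.5)*S-.5
        cv2.fillConvexPoly(m,cv2.convexHull(p.astype(np.float32)).astype(np.int32),255)
    return m
for n,(x,y,w,h),q in(("top",(200,245,45,40),(492.5,288,.765)),("side",(280,180,35,35),(494,290,.78))):
    im=cv2.imread(f"pics/{n}0.png")[y:y+h,x:x+w].astype(float)
    bg=np.median(im.reshape(-1,3),0); d=np.abs(im-bg).max(2)
    up=cv2.resize(d,None,fx=S,fy=S,interpolation=cv2.INTER_CUBIC)
    mask=(up>35).astype(np.uint8)*255
    def cost(v):
        s=sil(n,v,(x,y),(h,w)); return np.mean((cv2.GaussianBlur(s,(0,0),6).astype(float)-cv2.GaussianBlur(mask,(0,0),6))**2)
    from scipy.optimize import minimize
    r=minimize(cost,q,method="Nelder-Mead",options=dict(initial_simplex=[q,(q[0]+4,q[1],q[2]),(q[0],q[1]+4,q[2]),(q[0],q[1],q[2]+.15)]))
    print(n,r.x,np.degrees(r.x[2]),r.fun)
    v=cv2.resize(cv2.imread(f"pics/{n}0.png")[y:y+h,x:x+w],None,fx=S,fy=S,interpolation=cv2.INTER_CUBIC)
    s=sil(n,r.x,(x,y),(h,w)); c,_=cv2.findContours(s,0,1); cv2.drawContours(v,c,-1,(0,0,255),1)
    p=(proj(n,place(r.x,[[28,13,38],[28,-13,38],[-28,-13,38],[-28,13,38]]))-(x,y)+.5)*S
    cv2.polylines(v,[p.astype(np.int32)],True,(255,0,0),1)
    cv2.imwrite(f"pics/ov_{n}.png",v)
a,b=cv2.imread("pics/ov_top.png"),cv2.imread("pics/ov_side.png")
H=400; cv2.imwrite("pics/ov.png",np.hstack([a[:350],b[:350]])[:, :800])
```

```text
top [492.82414092 289.7322783    0.77644433] 44.486983360753534 411.73409444444445
side [495.2928865  289.96695315   0.75568875] 43.297776193579196 4178.406873469387
```

View pics/ov.png

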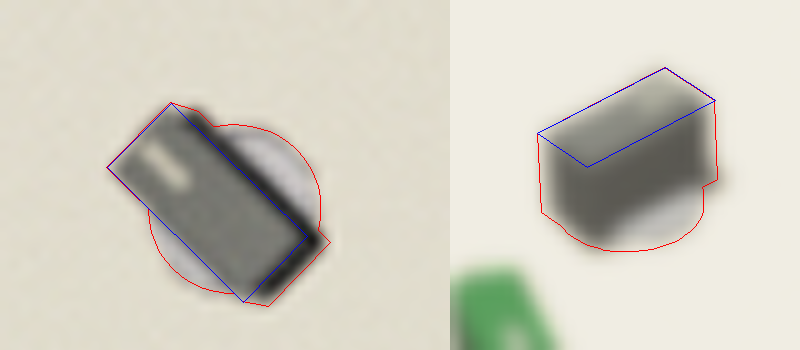

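```bash
cat > mv.py <<'E'
import numpy as np, json, sys
from scipy.spatial.transform import Rotation as R
# commanded pose stored in cmd.json: pos, yaw(deg) of tool x, tool down
def Rt(yaw):
    y=np.radians(yaw); return np.c_[[np.cos(y),np.sin(y),0],[np.sin(y),-np.cos(y),0],[0,0,-1]]
def load(): return json.load(open("cmd.json"))
def row(p,yaw):
    c=load(); M=Rt(c["yaw"]); t=M.T@(np.array(p)-c["pos"])/200; 
    return [round(v,3) for v in t], round(-(yaw-c["yaw"])/180,4)
def done(t,tz):
    c=load(); M=Rt(c["yaw"]); p=(np.array(c["pos"])+M@np.array(t)*200); 
    json.dump(dict(pos=p.tolist(),yaw=c["yaw"]-tz*180),open("cmd.json","w")); print("cmd now",p.round(2),load()["yaw"])
E
python3 - <<'E'
import json,numpy as np
from mv import *
w,x,y,z=[0,.981261,.192681,0]; yaw=np.degrees(2*np.arctan2(.192681,.981261)); print(yaw)
json.dump(dict(pos=[245.759,-601.757,214.592],yaw=yaw),open("cmd.json","w"))
for p,a in(([390,-450,205],27),):
    print(row(p,a))
E
```

```text
22.218581533261574
([np.float64(0.955), np.float64(-0.43), np.float64(0.048)], -0.0266)
```

Emit:
{"op": "carry_out", "data": {"motion": [{"travel": [0.24, -0.11, 0.01], "turn": [0, 0, -0.007], "gripper": 1}, {"travel": [0.48, -0.22, 0.02], "turn": [0, 0, -0.013], "gripper": 1}, {"travel": [0.72, -0.32, 0.04], "turn": [0, 0, -0.02], "gripper": 1}, {"travel": [0.955, -0.43, 0.05], "turn": [0, 0, -0.027], "gripper": 1}, {"travel": [0.955, -0.43, 0.05], "turn": [0, 0, -0.027], "gripper": 1}]}}

```text
clock: 0.6
ee_pos: [395.2, -443.7, 204.1]
ee_rot: [-0.002, 0.971, 0.239, 0.001]
force: [0.3, 1.6, 0.3]
gripper_width: 0.998
```

Run:
```python
from mv import *
from station import sensors
done([.955,-.43,.05],-.027)
o=sensors.get_obs(); print(o["clock"],o["ee_pos"],o["ee_rot"],o["joint_positions"])
print(row([500,-280,190],33))
```

```text
cmd now [ 390.06 -449.92  204.59] 27.078581533261573
0.6 [ 395.1810714  -443.67367563  204.08228698] [-0.00152186  0.97103195  0.23894178  0.00120547] [ 0.86874771  0.39033601 -0.10228228  1.74867911  0.04167987  1.00612654
 -0.33649467]
([np.float64(0.876), np.float64(-0.506), np.float64(0.073)], -0.0329)
```

Emit:
{"op": "carry_out", "data": {"motion": [{"travel": [0.22, -0.13, 0.02], "turn": [0, 0, -0.008], "gripper": 1}, {"travel": [0.44, -0.25, 0.04], "turn": [0, 0, -0.016], "gripper": 1}, {"travel": [0.66, -0.38, 0.06], "turn": [0, 0, -0.024], "gripper": 1}, {"travel": [0.88, -0.51, 0.07], "turn": [0, 0, -0.033], "gripper": 1}, {"travel": [0.88, -0.51, 0.07], "turn": [0, 0, -0.033], "gripper": 1}]}}

```text
clock: 1.1
ee_pos: [503.8, -271.8, 190.2]
ee_rot: [-0.002, 0.957, 0.289, 0.001]
force: [1.0, 0.0, -0.1]
gripper_width: 0.997
```

Run:
```python
from mv import *
from station import sensors
done([.88,-.51,.07],-.033)
o=sensors.get_obs(); print(o["clock"],o["ee_pos"],o["ee_rot"],o["joint_positions"])
print(row([520,-90,190],37))
```

```text
cmd now [ 500.33 -278.98  190.59] 33.018581533261575
1.1 [ 503.80360349 -271.82413251  190.19532532] [-0.0015611   0.95724549  0.28927076  0.0010357 ] [ 0.5953081   0.37698995 -0.19651866  1.80966843  0.08309965  0.96360959
 -0.61911156]
([np.float64(0.597), np.float64(-0.739), np.float64(0.003)], -0.0221)
```

Emit:
{"op": "carry_out", "data": {"motion": [{"travel": [0.15, -0.185, 0], "turn": [0, 0, -0.006], "gripper": 1}, {"travel": [0.3, -0.37, 0], "turn": [0, 0, -0.012], "gripper": 1}, {"travel": [0.45, -0.555, 0], "turn": [0, 0, -0.017], "gripper": 1}, {"travel": [0.6, -0.74, 0], "turn": [0, 0, -0.022], "gripper": 1}, {"travel": [0.6, -0.74, 0], "turn": [0, 0, -0.022], "gripper": 1}]}}

```text
clock: 1.6
ee_pos: [520.8, -82.7, 190.7]
ee_rot: [-0.001, 0.947, 0.322, 0.001]
force: [-0.2, -0.0, 0.2]
gripper_width: 0.998
```

Run:
```python
from mv import *
from station import sensors
done([.6,-.74,0],-.022)
o=sensors.get_obs(); print(o["clock"],o["ee_pos"],o["ee_rot"],o["joint_positions"])
print(row([510,100,185],41))
```

```text
cmd now [520.3  -89.49 190.59] 36.978581533261575
1.6 [520.77268249 -82.7275811  190.73151737] [-1.28178489e-03  9.46794808e-01  3.21834679e-01  6.22778981e-04] [ 0.3419574   0.31175896 -0.29382895  1.91024786  0.1071154   0.93471685
 -0.91769144]
([np.float64(0.529), np.float64(-0.788), np.float64(0.028)], -0.0223)
```

Emit:
{"op": "carry_out", "data": {"motion": [{"travel": [0.13, -0.2, 0.01], "turn": [0, 0, -0.006], "gripper": 1}, {"travel": [0.265, -0.395, 0.015], "turn": [0, 0, -0.011], "gripper": 1}, {"travel": [0.4, -0.59, 0.02], "turn": [0, 0, -0.017], "gripper": 1}, {"travel": [0.53, -0.79, 0.03], "turn": [0, 0, -0.022], "gripper": 1}, {"travel": [0.53, -0.79, 0.03], "turn": [0, 0, -0.022], "gripper": 1}]}}

```text
clock: 2.1
ee_pos: [509.1, 106.5, 184.6]
ee_rot: [-0.001, 0.935, 0.354, 0.0]
force: [-0.0, 0.1, 0.6]
gripper_width: 1.002
```

Run:
```python
from mv import *
from station import sensors
done([.53,-.79,0.03],-.022)
o=sensors.get_obs(); print(o["clock"],o["ee_pos"],o["ee_rot"],o["joint_positions"])
print(row([493.5,289,140],44))
```

```text
cmd now [509.94 100.49 184.59] 40.938581533261576
2.1 [509.0618978  106.49368644 184.59570691] [-1.41217613e-03  9.35245925e-01  3.53995611e-01  4.14670974e-04] [ 0.06104659  0.31985792 -0.39285424  1.92752369  0.14807419  0.9217268
 -1.25068979]
([np.float64(0.556), np.float64(-0.766), np.float64(0.223)], -0.017)
```

Emit:
{"op": "carry_out", "data": {"motion": [{"travel": [0.14, -0.19, 0.05], "turn": [0, 0, -0.004], "gripper": 1}, {"travel": [0.28, -0.38, 0.11], "turn": [0, 0, -0.008], "gripper": 1}, {"travel": [0.42, -0.57, 0.17], "turn": [0, 0, -0.013], "gripper": 1}, {"travel": [0.556, -0.766, 0.223], "turn": [0, 0, -0.017], "gripper": 1}, {"travel": [0.556, -0.766, 0.223], "turn": [0, 0, -0.017], "gripper": 1}, {"travel": [0.556, -0.766, 0.223], "turn": [0, 0, -0.017], "gripper": 1}, {"travel": [0.556, -0.766, 0.223], "turn": [0, 0, -0.017], "gripper": 1}]}}

```text
clock: 2.8
ee_pos: [494.8, 286.3, 139.7]
ee_rot: [0.001, 0.928, 0.373, -0.0]
force: [-1.1, -1.2, 0.3]
gripper_width: 1.004
```

Run:
```python
from mv import *
from station import sensors,get_image
import cv2
done([.556,-.766,0.223],-.017)
for n in("top","side"): cv2.imwrite(f"pics/{n}1.png",get_image(n)[:,:,::-1])
o=sensors.get_obs(); print(o["clock"],o["ee_pos"],o["ee_rot"],o["joint_positions"])
t=cv2.imread("pics/top1.png")[200:300,150:300];s=cv2.imread("pics/side1.png")[120:260,220:360]
cv2.imwrite("pics/v1.png",np.hstack([cv2.resize(t,(600,400),interpolation=2)[:, :420],cv2.resize(s,(400,400),interpolation=2)[:, :380]]))
```

```text
cmd now [493.56 289.08 139.99] 43.99858153326158
2.9 [494.86691827 286.50021652 140.14554248] [6.33458620e-04 9.27909352e-01 3.72805342e-01 9.73719861e-05] [-0.25222781  0.46889856 -0.42396146  1.83976923  0.24440902  0.88422035
 -1.59854114]
```

View pics/v1.png

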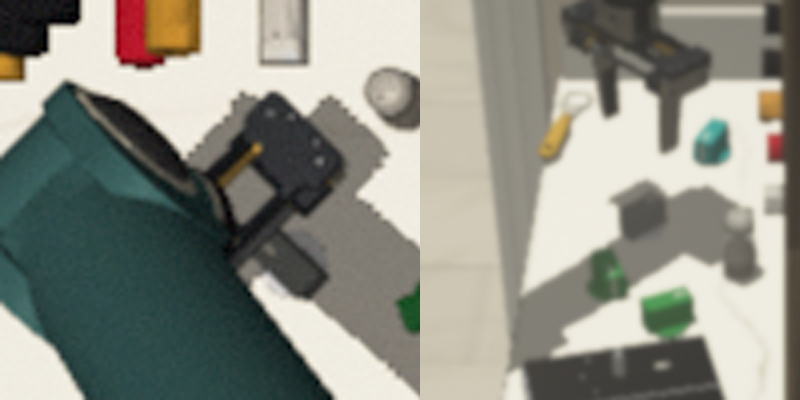

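View pics/top1.png

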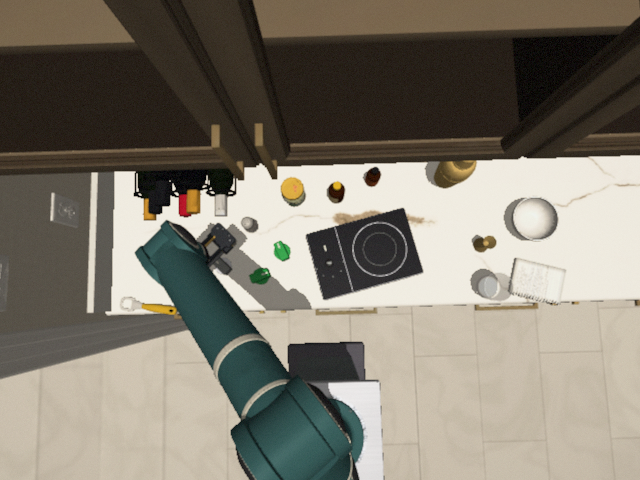

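Run:
```python
from h import *
from station import sensors
for i in range(3):
    o=sensors.get_obs(); print(o["clock"],o["ee_pos"],np.abs(o["joint_velocities"]).max())
p=o["ee_pos"]; yw=np.radians(43.8); ty=np.array([np.sin(yw),-np.cos(yw),0]);tx=np.array([np.cos(yw),np.sin(yw),0])
v=cv2.resize(cv2.imread("pics/side1.png")[100:220,250:380],None,fx=6,fy=5*1,interpolation=2)
v=cv2.resize(cv2.imread("pics/side1.png")[110:220,250:380],None,fx=5,fy=5,interpolation=2)
for off in(-64,-46,0,46,64):
  for w in(-10,10):
    u=(proj("side",p+ty*off+tx*w)[0]-(250,110)+.5)*5; cv2.circle(v,tuple(int(k) for k in u),2,(0,0,255),-1); print(off,w,u)
cv2.imwrite("pics/v2.png",v)
```

```text
2.9 [494.86691827 286.50021652 140.14554248] 0.008412987608017735
2.9 [494.86691827 286.50021652 140.14554248] 0.008412987608017735
2.9 [494.86691827 286.50021652 140.14554248] 0.008412987608017735
-64 -10 [156.89374656 249.95694437]
-64 10 [180.22308394 238.65954861]
-46 -10 [174.34764847 260.81184999]
-46 10 [197.70816686 249.40234449]
0 -10 [219.77506439 289.06400329]
0 10 [243.21254055 277.36013002]
46 -10 [266.42356516 318.07557193]
46 10 [289.93375752 306.06554135]
64 -10 [285.02045923 329.64132559]
64 10 [308.55785834 317.50814728]
```

View pics/v2.png

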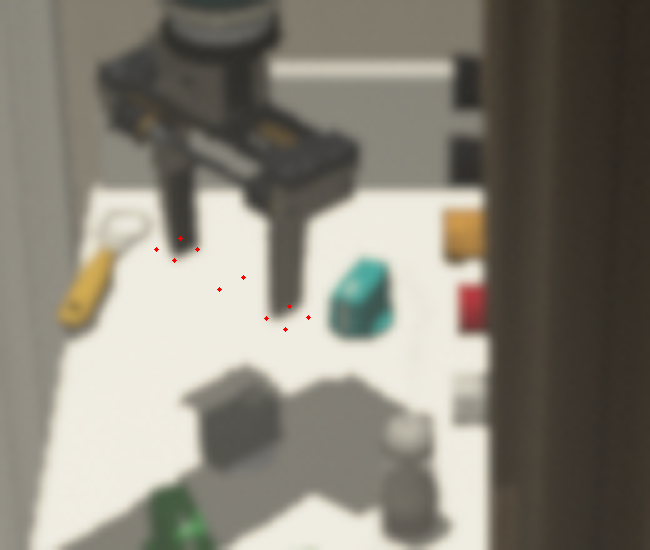

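Run:
```python
from mv import *
print(row([493,291,60],44.2), row([493,291,9],44.2))
```

```text
([np.float64(0.005), np.float64(-0.009), np.float64(0.4)], -0.0011) ([np.float64(0.005), np.float64(-0.009), np.float64(0.655)], -0.0011)
```

Emit:
{"op": "carry_out", "data": {"motion": [{"travel": [0.005, -0.009, 0.2], "turn": [0, 0, -0.001], "gripper": 1}, {"travel": [0.005, -0.009, 0.4], "turn": [0, 0, -0.001], "gripper": 1}, {"travel": [0.005, -0.009, 0.4], "turn": [0, 0, -0.001], "gripper": 1}, {"travel": [0.005, -0.009, 0.4], "turn": [0, 0, -0.001], "gripper": 1}, {"travel": [0.005, -0.009, 0.4], "turn": [0, 0, -0.001], "gripper": 1}]}}

```text
clock: 3.4
ee_pos: [494.6, 291.4, 62.1]
ee_rot: [-0.0, 0.927, 0.376, 0.002]
force: [-1.6, 0.1, -0.1]
gripper_width: 0.996
```

Run:
```python
from mv import *
from h import *
from station import sensors,get_image
done([.005,-.009,0.4],-.001)
cv2.imwrite("pics/side2.png",get_image("side")[:,:,::-1])
o=sensors.get_obs(); print(o["clock"],o["ee_pos"],o["ee_rot"],o["joint_positions"])
p=o["ee_pos"]; yw=2*np.arctan2(*o["ee_rot"][2:0:-1]); print(np.degrees(yw)); ty=np.array([np.sin(yw),-np.cos(yw),0]);tx=np.array([np.cos(yw),np.sin(yw),0])
v=cv2.resize(cv2.imread("pics/side2.png")[130:240,250:380],None,fx=6,fy=5,interpolation=2)
v=cv2.resize(cv2.imread("pics/side2.png")[140:225,255:355],None,fx=7,fy=7,interpolation=2)
for off in(-64,-46,0,46,64):
  for w in(-10,10):
    u=(proj("side",p+ty*off+tx*w)[0]-(255,140)+.5)*7; cv2.circle(v,tuple(int(k) for k in u),2,(0,0,255),-1)
cv2.imwrite("pics/v3.png",v)
```

```text
cmd now [493.03 291.07  59.99] 44.17858153326158
3.45 [494.66734883 291.59647349  62.25568044] [-1.96714454e-04  9.26738144e-01  3.75703027e-01  1.89993655e-03] [-0.29410308  0.57877192 -0.38390745  1.88068906  0.3106578   0.73666443
 -1.65335464]
44.13562651032576
```

View pics/v3.png

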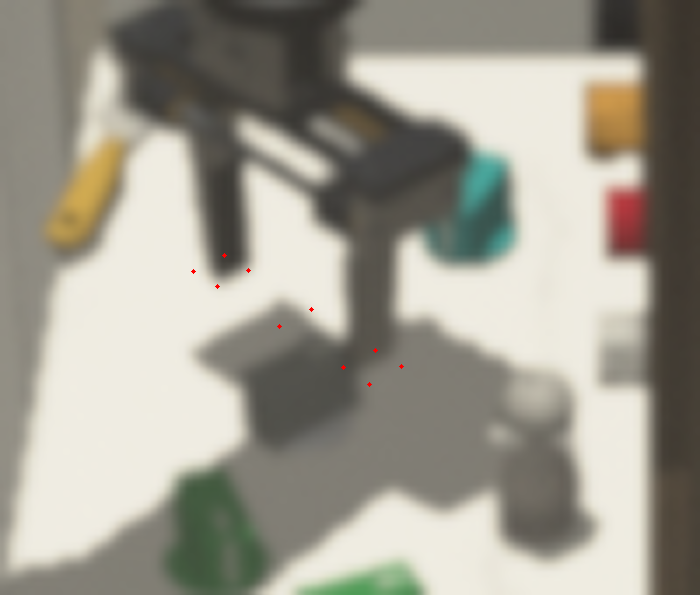

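Emit:
{"op": "carry_out", "data": {"motion": [{"travel": [0, 0, 0], "turn": [0, 0, 0], "gripper": 1}, {"travel": [0, 0, 0], "turn": [0, 0, 0], "gripper": 1}, {"travel": [0, 0, 0], "turn": [0, 0, 0], "gripper": 1}]}}

```text
clock: 3.75
ee_pos: [493.5, 291.2, 60.7]
ee_rot: [0.0, 0.927, 0.376, 0.001]
force: [0.1, -0.2, 0.2]
gripper_width: 1.001
```

Run:
```python
from station import sensors,get_image
for i in range(3):
    get_image("side"); o=sensors.get_obs(); print(o["clock"],o["ee_pos"],o["joint_velocities"].round(4) if hasattr(o["joint_velocities"],"round") else o["joint_velocities"])
```

```text
3.8 [493.3051406  291.17950166  60.45679376] [-0.002   0.0064  0.0007  0.0035  0.0024 -0.0009 -0.0006]
3.85 [493.17425789 291.10559614  60.244997  ] [-0.0002  0.0043 -0.0004  0.0012 -0.0004 -0.0024 -0.0009]
3.9 [493.13383136 291.09902874  60.11595235] [-0.001   0.0018 -0.0002  0.0013 -0.0012 -0.0018  0.0003]
```

Run:
```python
from mv import *
print(row([494.3,289.3,9],44.1))
```

```text
([np.float64(-0.002), np.float64(0.011), np.float64(0.255)], 0.0004)
```

Emit:
{"op": "carry_out", "data": {"motion": [{"travel": [-0.002, 0.011, 0.1], "turn": [0, 0, 0], "gripper": 1}, {"travel": [-0.002, 0.011, 0.2], "turn": [0, 0, 0], "gripper": 1}, {"travel": [-0.002, 0.011, 0.255], "turn": [0, 0, 0], "gripper": 1}, {"travel": [-0.002, 0.011, 0.255], "turn": [0, 0, 0], "gripper": 1}, {"travel": [-0.002, 0.011, 0.255], "turn": [0, 0, 0], "gripper": 1}, {"travel": [-0.002, 0.011, 0.255], "turn": [0, 0, 0], "gripper": 1}, {"travel": [-0.002, 0.011, 0.255], "turn": [0, 0, 0], "gripper": 1}]}}

```text
clock: 4.6
ee_pos: [494.9, 289.6, 9.8]
ee_rot: [-0.0, 0.927, 0.376, 0.001]
force: [0.2, -1.3, -0.9]
gripper_width: 1.005
```

Run:
```python
from mv import *
from h import *
from station import sensors,get_image
done([-.002,.011,0.255],0)
cv2.imwrite("pics/side3.png",get_image("side")[:,:,::-1])
o=sensors.get_obs(); print(o["clock"],o["ee_pos"],o["ee_rot"],o["force"])
v=cv2.resize(cv2.imread("pics/side3.png")[140:225,255:355],None,fx=7,fy=7,interpolation=2)
cv2.imwrite("pics/v4.png",v)
```

```text
cmd now [494.28 289.21   8.99] 44.17858153326158
4.65 [494.82714701 289.48101729   9.70919582] [-6.25674080e-05  9.26620417e-01  3.75997564e-01  6.56103988e-04] [-0.64953024 -0.60867697  0.06778454]
```

View pics/v4.png

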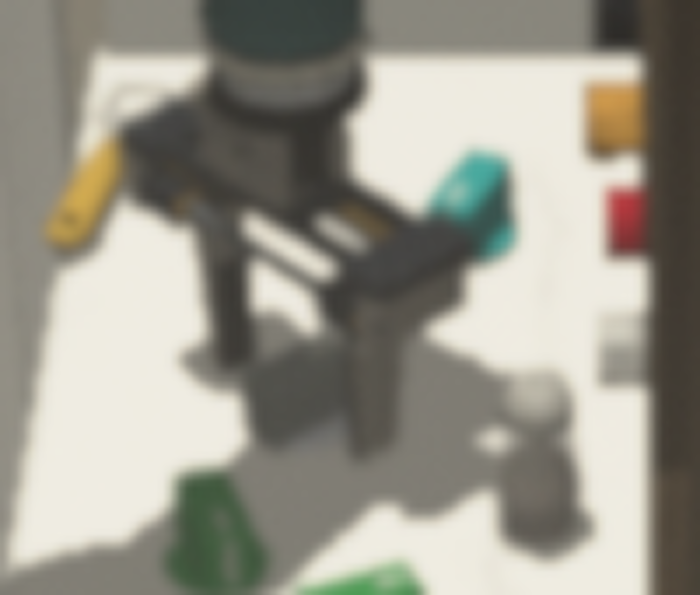

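Emit:
{"op": "carry_out", "data": {"motion": [{"travel": [0, 0, 0], "turn": [0, 0, 0], "gripper": -0.2}, {"travel": [0, 0, 0], "turn": [0, 0, 0], "gripper": -0.6}, {"travel": [0, 0, 0], "turn": [0, 0, 0], "gripper": -1}, {"travel": [0, 0, 0], "turn": [0, 0, 0], "gripper": -1}, {"travel": [0, 0, 0], "turn": [0, 0, 0], "gripper": -1}, {"travel": [0, 0, 0], "turn": [0, 0, 0], "gripper": -1}, {"travel": [0, 0, 0], "turn": [0, 0, 0], "gripper": -1}, {"travel": [0, 0, 0], "turn": [0, 0, 0], "gripper": -1}], "force": 40}}

```text
clock: 5.45
ee_pos: [494.3, 289.2, 8.9]
ee_rot: [0.0, 0.927, 0.376, -0.0]
force: [0.1, -0.9, -0.2]
gripper_width: 0.325
```

Run:
```python
from mv import *
from h import *
from station import sensors,get_image
cv2.imwrite("pics/side4.png",get_image("side")[:,:,::-1])
o=sensors.get_obs(); print(o["clock"],o["ee_pos"],o["ee_rot"],o["force"],o["gripper_width"]*92)
v=cv2.resize(cv2.imread("pics/side4.png")[140:225,255:355],None,fx=7,fy=7,interpolation=2)
cv2.imwrite("pics/v5.png",v)
```

```text
5.5 [494.33092689 289.20876911   8.93639177] [-1.41191685e-05  9.26618575e-01  3.76002680e-01 -2.09747693e-05] [ 1.09121633 -0.4045202   0.10092679] 26.249145592680993
```

View pics/v5.png

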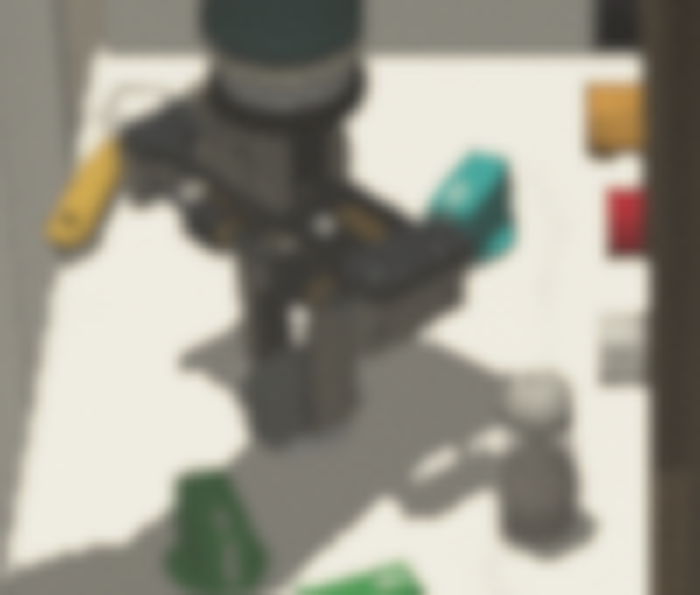

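Run:
```python
from mv import *
print(row([494,289,60],44.18),row([494,289,150],44.18),row([495,150,150],30))
```

```text
([np.float64(-0.002), np.float64(-0.0), np.float64(-0.255)], -0.0) ([np.float64(-0.002), np.float64(-0.0), np.float64(-0.705)], -0.0) ([np.float64(-0.482), np.float64(0.502), np.float64(-0.705)], 0.0788)
```

Emit:
{"op": "carry_out", "data": {"motion": [{"travel": [0, 0, -0.06], "turn": [0, 0, 0], "gripper": -1}, {"travel": [0, 0, -0.18], "turn": [0, 0, 0], "gripper": -1}, {"travel": [0, 0, -0.35], "turn": [0, 0, 0], "gripper": -1}, {"travel": [0, 0, -0.53], "turn": [0, 0, 0], "gripper": -1}, {"travel": [-0.05, 0.05, -0.65], "turn": [0, 0, 0.01], "gripper": -1}, {"travel": [-0.14, 0.15, -0.705], "turn": [0, 0, 0.025], "gripper": -1}, {"travel": [-0.24, 0.25, -0.705], "turn": [0, 0, 0.04], "gripper": -1}, {"travel": [-0.36, 0.38, -0.705], "turn": [0, 0, 0.06], "gripper": -1}, {"travel": [-0.48, 0.5, -0.705], "turn": [0, 0, 0.079], "gripper": -1}]}}

```text
clock: 6.4
ee_pos: [495.2, 149.4, 151.0]
ee_rot: [0.0, 0.966, 0.257, 0.001]
force: [0.2, 0.1, -0.2]
gripper_width: 0.283
```

Run:
```python
from mv import *
done([-.48,.5,-.705],.079)
print(row([489.5,-23.5,120],13.8))
```

```text
cmd now [495.12 150.59 149.99] 29.95858153326158
([np.float64(-0.459), np.float64(0.74), np.float64(0.15)], 0.0898)
```

Emit:
{"op": "carry_out", "data": {"motion": [{"travel": [-0.1, 0.16, 0.03], "turn": [0, 0, 0.02], "gripper": -1}, {"travel": [-0.21, 0.33, 0.07], "turn": [0, 0, 0.042], "gripper": -1}, {"travel": [-0.32, 0.51, 0.1], "turn": [0, 0, 0.063], "gripper": -1}, {"travel": [-0.4, 0.65, 0.13], "turn": [0, 0, 0.08], "gripper": -1}, {"travel": [-0.459, 0.74, 0.15], "turn": [0, 0, 0.0898], "gripper": -1}, {"travel": [-0.459, 0.74, 0.15], "turn": [0, 0, 0.0898], "gripper": -1}, {"travel": [-0.459, 0.74, 0.15], "turn": [0, 0, 0.0898], "gripper": -1}, {"travel": [-0.459, 0.74, 0.15], "turn": [0, 0, 0.0898], "gripper": -1}, {"travel": [-0.459, 0.74, 0.15], "turn": [0, 0, 0.0898], "gripper": -1}, {"travel": [-0.459, 0.74, 0.15], "turn": [0, 0, 0.0898], "gripper": -1}]}}

```text
clock: 7.4
ee_pos: [489.7, -22.4, 120.2]
ee_rot: [-0.0, 0.993, 0.121, 0.0]
force: [-0.1, 0.8, -1.0]
gripper_width: 0.28
```

Run:
```python
from mv import *
from h import *
from station import sensors,get_image
done([-.459,.74,.15],.0898)
for n in("top","side"): cv2.imwrite(f"pics/{n}5.png",get_image(n)[:,:,::-1])
o=sensors.get_obs(); print(o["clock"],o["ee_pos"],o["ee_rot"],np.degrees(2*np.arctan2(*o["ee_rot"][2:0:-1])),o["force"],o["gripper_width"]*92)
v=cv2.resize(cv2.imread("pics/side5.png")[180:290,235:365],None,fx=6,fy=5.4,interpolation=2)
v=cv2.resize(cv2.imread("pics/side5.png")[180:280,235:365],None,fx=6,fy=6,interpolation=2)
cv2.imwrite("pics/v6.png",v)
cv2.imwrite("pics/v7.png",cv2.resize(cv2.imread("pics/top5.png")[200:300,280:400],None,fx=6,fy=6,interpolation=2))
```

```text
cmd now [489.49 -23.48 119.99] 13.794581533261578
7.5 [489.60411709 -22.83235028 120.06678263] [-3.93571903e-05  9.92690059e-01  1.20691512e-01  6.43845859e-05] 13.864026747522324 [-0.17719147 -0.1507785  -0.22106745] 25.680086581780472
```

View pics/v6.png

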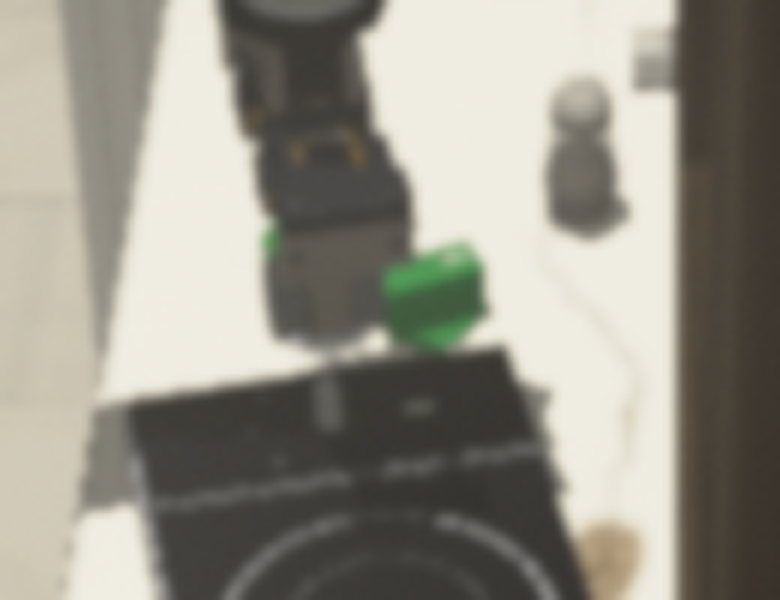

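View pics/v7.png

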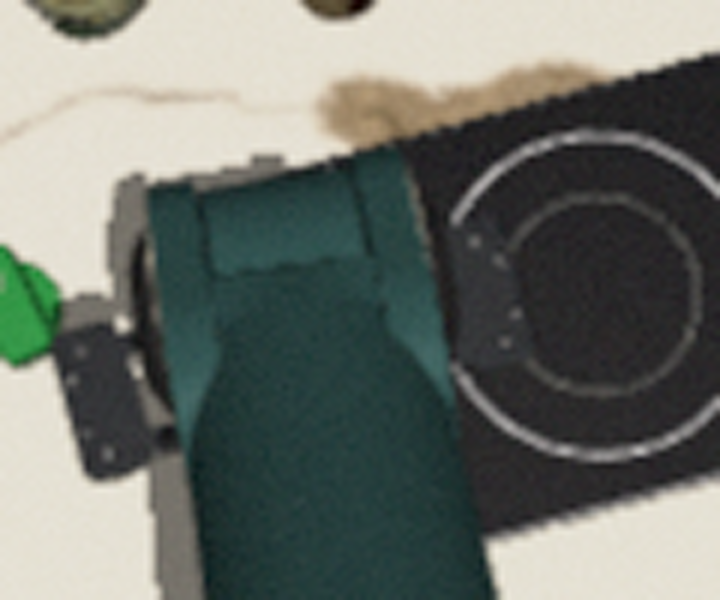

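Run:
```python
from h import *
from station import sensors
im=cv2.imread("pics/side5.png")
x0,y0,S=270,210,14
v=cv2.resize(im[y0:y0+45,x0:x0+55],None,fx=S,fy=S,interpolation=cv2.INTER_CUBIC)
v=np.clip(v.astype(float)*1.4,0,255).astype(np.uint8)
p=sensors.get_obs()["ee_pos"]; th=np.linspace(0,2*np.pi,49)
yw=np.radians(13.86)
def P(L,c,q): 
    u=(proj("side",place((*q,yw),L))-(x0,y0)+.5)*S; cv2.polylines(v,[u.astype(np.int32)],False,c,1)
zb=p[2]-9
P([(25*np.cos(t),25*np.sin(t),zb) for t in th],(0,0,255),p[:2])
P([(28,-13,zb+38),(-28,-13,zb+38),(-28,-13,zb+5),(28,-13,zb+5),(28,-13,zb+38)],(0,0,255),p[:2])
s=(489.5,-23.5)
P([(8*np.cos(t),8*np.sin(t),50) for t in th],(0,255,255),s); P([(5.5*np.cos(t),5.5*np.sin(t),78) for t in th],(0,255,255),s);P([(8*np.cos(t),8*np.sin(t),73) for t in th],(0,255,255),s)
cv2.imwrite("pics/v8.png",v)
```

```text
(no output)
```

View pics/v8.png

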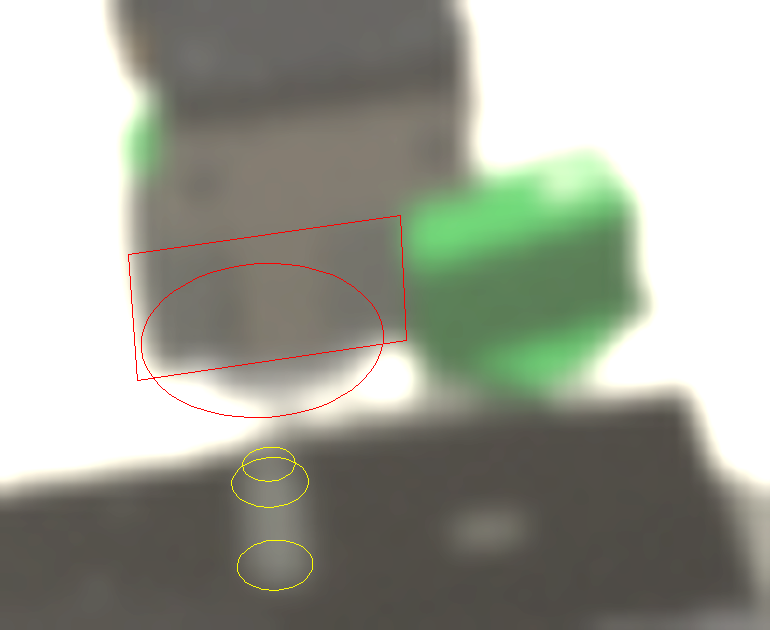

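Run:
```python
from h import *
out=[]
th=np.linspace(0,2*np.pi,49); yw=np.radians(13.8)
for n,x0,y0 in(("side",272,222),("top",310,238)):
    S=14
    im=cv2.imread(f"pics/{n}0.png")[y0:y0+42,x0:x0+28]
    v=cv2.resize(im,None,fx=S,fy=S,interpolation=cv2.INTER_CUBIC)
    v=np.clip((v.astype(float)-20)*2,0,255).astype(np.uint8); w=v.copy()
    def P(L,c,q):
        u=(proj(n,place((*q,yw),L))-(x0,y0)+.5)*S; cv2.polylines(v,[u.astype(np.int32)],False,c,1)
    s=(489.5,-23.5)
    for r,z in((8,50),(5.5,78),(8,73)): P([(min(r*np.cos(t),r-4 if r==8 else 1.5),r*np.sin(t),z) for t in th],(0,255,255),s)
    out+= [v]
cv2.imwrite("pics/v9.png",np.hstack(out))
```

```text
(no output)
```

View pics/v9.png

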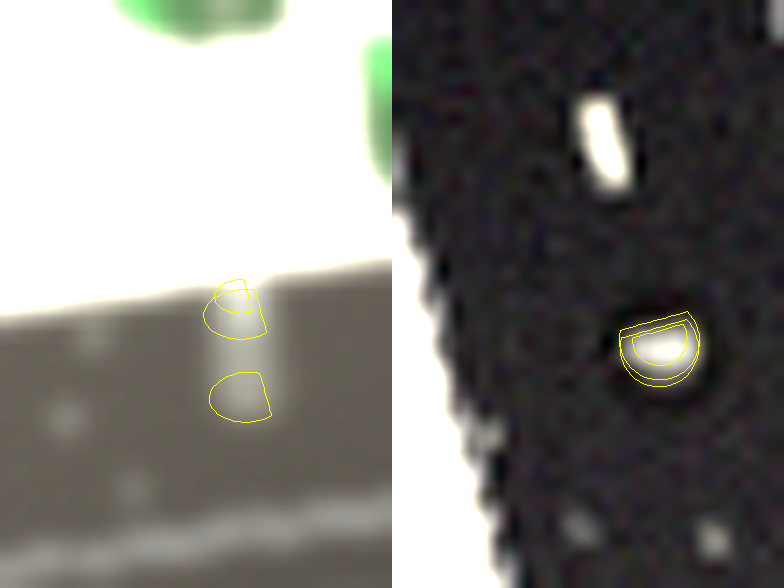

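Emit:
{"op": "carry_out", "data": {"motion": [{"travel": [0, 0, 0.08], "turn": [0, 0, 0], "gripper": -1}, {"travel": [0, 0, 0.15], "turn": [0, 0, 0], "gripper": -1}, {"travel": [0, 0, 0.165], "turn": [0, 0, 0], "gripper": -1}, {"travel": [0, 0, 0.175], "turn": [0, 0, 0], "gripper": -1}, {"travel": [0, 0, 0.18], "turn": [0, 0, 0], "gripper": -1}, {"travel": [0, 0, 0.185], "turn": [0, 0, 0], "gripper": -1}, {"travel": [0, 0, 0.19], "turn": [0, 0, 0], "gripper": -1}, {"travel": [0, 0, 0.19], "turn": [0, 0, 0], "gripper": -1}, {"travel": [0, 0, 0.19], "turn": [0, 0, 0], "gripper": -1}]}}

```text
clock: 8.4
ee_pos: [489.6, -23.5, 82.1]
ee_rot: [0.0, 0.993, 0.12, 0.0]
force: [0.1, 0.5, -0.8]
gripper_width: 0.281
```

Run:
```python
from mv import *
from h import *
from station import sensors,get_image
done([0,0,.19],0)
cv2.imwrite("pics/side6.png",get_image("side")[:,:,::-1])
o=sensors.get_obs(); print(o["clock"],o["ee_pos"],np.degrees(2*np.arctan2(*o["ee_rot"][2:0:-1])),o["force"],o["ft_torque"],o["gripper_width"]*92)
x0,y0,S=270,210,14
cv2.imwrite("pics/v10.png",cv2.resize(cv2.imread("pics/side6.png")[y0:y0+42,x0:x0+55],None,fx=S,fy=S,interpolation=2))
```

```text
cmd now [489.49 -23.48  81.99] 13.794581533261578
8.45 [489.60976655 -23.51396534  82.09849233] 13.790336809179923 [ 0.18574687  0.41696079 -1.08779686] [ 0.03323122  0.06598286 -0.02343768] 25.63493077603355
```

View pics/v10.png

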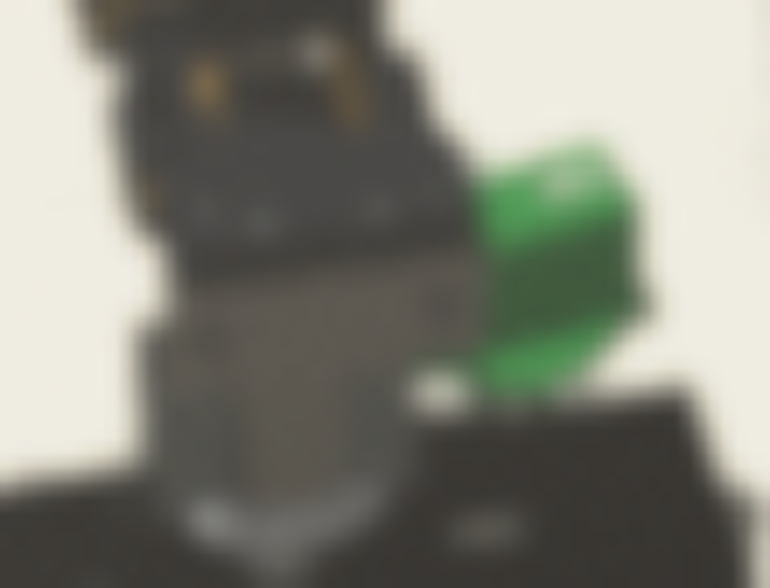

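Emit:
{"op": "carry_out", "data": {"motion": [{"travel": [0, 0, 0.01], "turn": [0, 0, 0], "gripper": -1}, {"travel": [0, 0, 0.02], "turn": [0, 0, 0], "gripper": -1}, {"travel": [0, 0, 0.03], "turn": [0, 0, 0], "gripper": -1}, {"travel": [0, 0, 0.03], "turn": [0, 0, 0], "gripper": -1}, {"travel": [0, 0, 0.03], "turn": [0, 0, 0], "gripper": -1}]}}

```text
clock: 8.95
ee_pos: [489.4, -23.5, 75.8]
ee_rot: [-0.0, 0.993, 0.12, -0.0]
force: [0.2, -0.7, -0.0]
gripper_width: 0.28
```

Run:
```python
from mv import *
from station import sensors
done([0,0,.03],0)
o=sensors.get_obs(); print(o["clock"],o["ee_pos"],np.degrees(2*np.arctan2(*o["ee_rot"][2:0:-1])),o["force"],o["ft_torque"],o["gripper_width"]*92)
```

```text
cmd now [489.49 -23.48  75.99] 13.794581533261578
8.95 [489.43771227 -23.46114508  75.84089493] 13.79455956170964 [ 0.16944415 -0.71007795 -0.04642965] [ 0.02222452 -0.01694544 -0.07034139] 25.735902138870202
```

Emit:
{"op": "carry_out", "data": {"motion": [{"travel": [0, 0, 0.01], "turn": [0, 0, 0], "gripper": -1}, {"travel": [0, 0, 0.02], "turn": [0, 0, 0], "gripper": -1}, {"travel": [0, 0, 0.03], "turn": [0, 0, 0], "gripper": -1}, {"travel": [0, 0, 0.035], "turn": [0, 0, 0], "gripper": -1}, {"travel": [0, 0, 0.035], "turn": [0, 0, 0], "gripper": -1}, {"travel": [0, 0, 0.035], "turn": [0, 0, 0], "gripper": -1}]}}

```text
clock: 9.55
ee_pos: [489.5, -23.5, 69.0]
ee_rot: [0.0, 0.993, 0.12, -0.0]
force: [-0.8, -1.0, -0.6]
gripper_width: 0.283
```

Run:
```python
from mv import *
from h import *
from station import sensors,get_image
done([0,0,.035],0)
cv2.imwrite("pics/side7.png",get_image("side")[:,:,::-1])
o=sensors.get_obs(); print(o["clock"],o["ee_pos"],np.degrees(2*np.arctan2(*o["ee_rot"][2:0:-1])),o["force"],o["ft_torque"],o["gripper_width"]*92)
x0,y0,S=270,210,14
cv2.imwrite("pics/v11.png",cv2.resize(cv2.imread("pics/side7.png")[y0:y0+42,x0:x0+55],None,fx=S,fy=S,interpolation=2))
```

```text
cmd now [489.49 -23.48  68.99] 13.794581533261578
9.6 [489.58365814 -23.50593173  68.99389886] 13.78696225245197 [ 0.7521985  -0.05428386 -0.78927475] [-0.00727538  0.03490078  0.0157735 ] 25.48864757198257
```

View pics/v11.png

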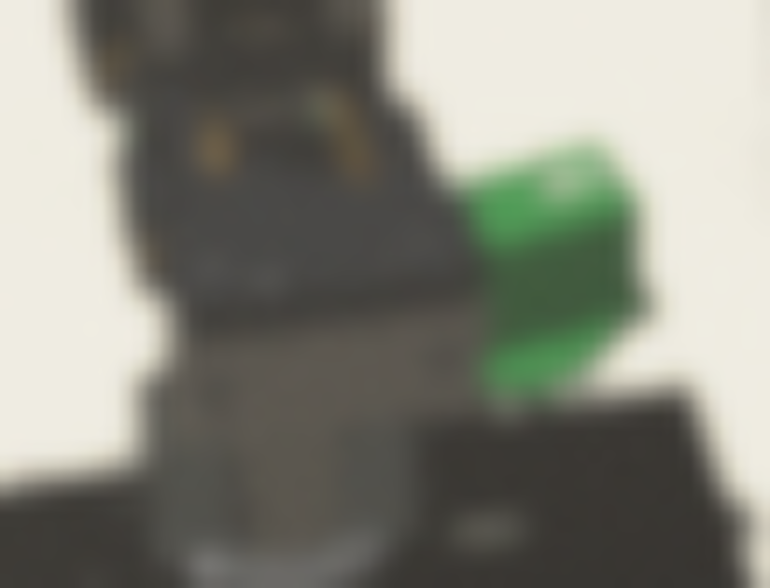

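Emit:
{"op": "carry_out", "data": {"motion": [{"travel": [0, 0, 0.005], "turn": [0, 0, 0], "gripper": -1}, {"travel": [0, 0, 0.01], "turn": [0, 0, 0], "gripper": -1}, {"travel": [0, 0, 0.015], "turn": [0, 0, 0], "gripper": -1}, {"travel": [0, 0, 0.02], "turn": [0, 0, 0], "gripper": -1}, {"travel": [0, 0, 0.02], "turn": [0, 0, 0], "gripper": -1}, {"travel": [0, 0, 0.02], "turn": [0, 0, 0], "gripper": -1}, {"travel": [0, 0, 0.02], "turn": [0, 0, 0], "gripper": -1}]}}

```text
clock: 10.3
ee_pos: [489.6, -23.5, 65.1]
ee_rot: [0.0, 0.993, 0.12, 0.0]
force: [-0.9, -0.2, 3.8]
gripper_width: 0.282
```

Run:
```python
from mv import *
from station import sensors
done([0,0,.02],0)
o=sensors.get_obs(); print(o["clock"],o["ee_pos"],np.degrees(2*np.arctan2(*o["ee_rot"][2:0:-1])),o["force"],o["ft_torque"],o["gripper_width"]*92)
```

```text
cmd now [489.49 -23.48  64.99] 13.794581533261578
10.3 [489.60159777 -23.50386102  65.11021674] 13.79128136769941 [-0.86984963 -0.17871189  3.81652142] [-0.00138875  0.2280009  -0.03655661] 25.972028073301637
```

Emit:
{"op": "carry_out", "data": {"motion": [{"travel": [0, 0, 0.005], "turn": [0, 0, 0], "gripper": -1}, {"travel": [0, 0, 0.01], "turn": [0, 0, 0], "gripper": -1}, {"travel": [0, 0, 0.015], "turn": [0, 0, 0], "gripper": -1}, {"travel": [0, 0, 0.018], "turn": [0, 0, 0], "gripper": -1}, {"travel": [0, 0, 0.018], "turn": [0, 0, 0], "gripper": -1}, {"travel": [0, 0, 0.018], "turn": [0, 0, 0], "gripper": -1}, {"travel": [0, 0, 0.018], "turn": [0, 0, 0], "gripper": -1}]}}

```text
clock: 11.0
ee_pos: [489.6, -23.5, 61.5]
ee_rot: [0.0, 0.993, 0.12, 0.0]
force: [-1.6, -0.1, 6.4]
gripper_width: 0.28
```

Run:
```python
from mv import *
from station import sensors
done([0,0,.018],0)
o=sensors.get_obs(); print(o["clock"],o["ee_pos"],np.degrees(2*np.arctan2(*o["ee_rot"][2:0:-1])),o["force"],o["ft_torque"],o["gripper_width"]*92)
```

```text
cmd now [489.49 -23.48  61.39] 13.794581533261578
11.0 [489.64480356 -23.51853327  61.50372457] 13.792376753385058 [-1.62207225 -0.07245722  6.41664916] [-0.05635764  0.3611825  -0.03167949] 25.756215941326445
```

Emit:
{"op": "carry_out", "data": {"motion": [{"travel": [0, 0, 0.003], "turn": [0, 0, 0], "gripper": -1}, {"travel": [0, 0, 0.005], "turn": [0, 0, 0], "gripper": -1}, {"travel": [0, 0, 0.005], "turn": [0, 0, 0], "gripper": -1}, {"travel": [0, 0, 0.005], "turn": [0, 0, 0], "gripper": -1}, {"travel": [0, 0, 0.005], "turn": [0, 0, 0], "gripper": -1}, {"travel": [0, 0, 0.005], "turn": [0, 0, 0], "gripper": -1}]}}

```text
clock: 11.6
ee_pos: [489.7, -23.5, 60.8]
ee_rot: [0.0, 0.993, 0.12, 0.0]
force: [-2.8, 0.0, 9.8]
gripper_width: 0.277
```

Run:
```python
from mv import *
from h import *
from station import sensors,get_image
done([0,0,.005],0)
for i in range(3):
    im=get_image("side");o=sensors.get_obs(); print(o["clock"],o["ee_pos"],np.degrees(2*np.arctan2(*o["ee_rot"][2:0:-1])),o["force"],o["ft_torque"],o["gripper_width"]*92)
cv2.imwrite("pics/side8.png",im[:,:,::-1])
x0,y0,S=270,210,14
cv2.imwrite("pics/v12.png",cv2.resize(cv2.imread("pics/side8.png")[y0:y0+42,x0:x0+55],None,fx=S,fy=S,interpolation=2))
```

```text
cmd now [489.49 -23.48  60.39] 13.794581533261578
11.65 [489.65878663 -23.52917467  60.75525536] 13.790643888097271 [-3.29032139 -0.26592815  8.59841713] [-0.03711548  0.46925853  0.07070158] 25.696536381439383
11.7 [489.67534937 -23.50549468  60.76421695] 13.793148335817499 [-2.91621847 -0.62257812  8.66334539] [-0.03764858  0.5028941   0.02477933] 25.97663692002067
11.75 [489.67392181 -23.5029658   60.7818087 ] 13.791661408470553 [-2.55768534 -0.16737534  8.94346135] [-0.01581379  0.56773974  0.01122446] 26.14683712141768
```

View pics/v12.png

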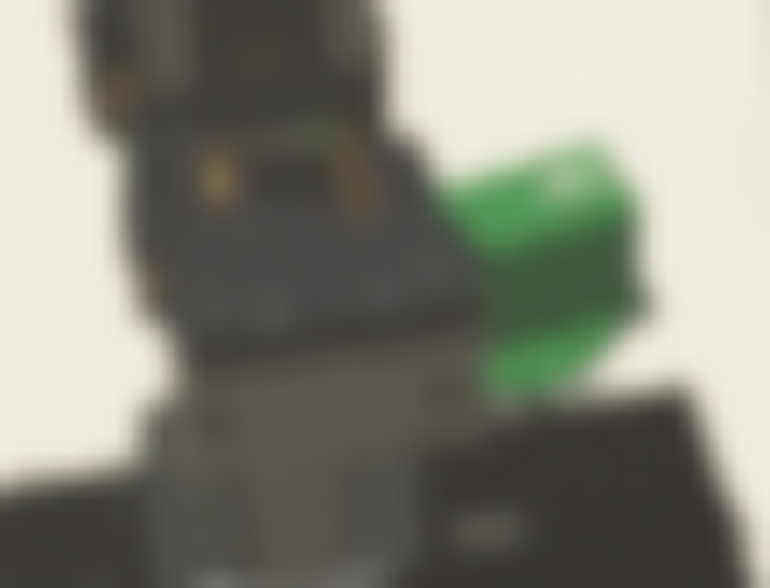

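View pics/side8.png

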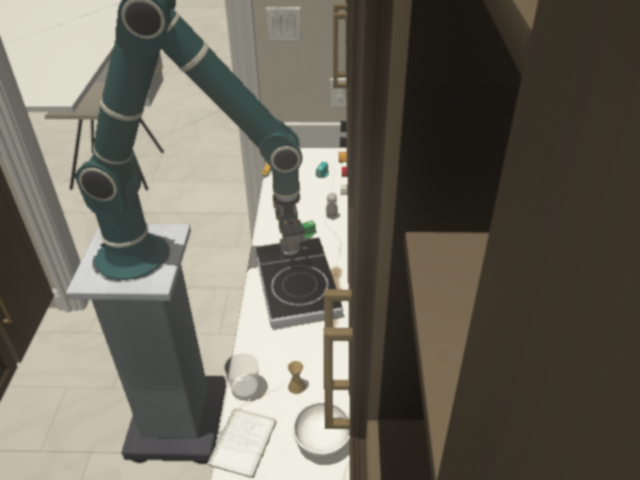

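Run:
```python
from station import job,sensors
print(job.close_job()); o=sensors.get_obs(); print(o["clock"],o["ee_pos"],o["force"],o["gripper_width"]*92)
```

```text
the job is handed in; nothing more can be done
None
the job is handed in; nothing more can be done
```

I picked up the grey knob and turned it so its white mark faces the tick. I then slid it fully onto the D-shaft and pressed it to the stop. The job was handed in at 11.75 s with the gripper still holding the knob at 40 N and keeping it pressed in.

**Fit:** There was almost no force as the knob slid down the shaft. The spring then came in at the expected height: about 3.8 N at roughly 2 mm of press and 6.4 N at roughly 5.5 mm.

**Final press:** The last upward reading was about 8.9 N. That is above the 7.7 N at the stop, and the arm stood about 0.4 mm above its commanded height, so the shaft is on its stop. The grip was 26 mm wide, the width of the knob. The tool's turn was 13.8°, which matches the hob edges.

**Disagreements:**
- The two cameras differed by about 2–3 mm. I used the top camera's shaft position, and the knob went on freely there.
- The white mark and tick alone gave 11.6° from the top camera and 13.2° from the side. I trusted the longer hob edges.
- A sideways force of about 3 N remains at the stop.
- The gripper hides the mark on top of the knob in the last side picture, so I know its direction from the grasp and the tool's turn. I took no top picture at the end.

**Bystanders:** The arm touched none of them that I could tell. The ones in view in the last side picture look unmoved. The olives and bitters are not in that view, so I did not check them at the end.

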